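# Heft three look-alike tins, pack the caddy heaviest first, latch its gate

### The job

The three look-alike tins are to go upright into the small wooden caddy as one stack, the heaviest first at the bottom, the next heaviest on it and the lightest on top; only hefting them tells which is which. Lower each tin in gently rather than dropping it, and let go of it before bringing the next. Then push the caddy's gate shut until its sprung tongue snaps in behind the strike, and leave the other things on the bench where they are.

Things in the scene. Friction and masses are not known exactly. Their poses are not given: they have to be found in the camera images.
- tin_a: One of three outwardly identical round aluminium screw-lid tins, flat top and bottom: diameter 60 mm, height 28 mm. Origin: centre of its underside, z up when upright. Contents unseen and fixed inside; each weighs something between 0.1 and 0.55 kg, and any two tins differ by more than 0.1 kg. Neither its place nor its name tells its weight.
- tin_b: One of three outwardly identical round aluminium screw-lid tins, flat top and bottom: diameter 60 mm, height 28 mm. Origin: centre of its underside, z up when upright. Contents unseen and fixed inside; each weighs something between 0.1 and 0.55 kg, and any two tins differ by more than 0.1 kg. Neither its place nor its name tells its weight.
- tin_c: One of three outwardly identical round aluminium screw-lid tins, flat top and bottom: diameter 60 mm, height 28 mm. Origin: centre of its underside, z up when upright. Contents unseen and fixed inside; each weighs something between 0.1 and 0.55 kg, and any two tins differ by more than 0.1 kg. Neither its place nor its name tells its weight.
- caddy: Open-topped wooden caddy fixed to the bench, holds one stack of three tins. Origin: under the middle of its well, on the bench, z up. Side walls 8 mm thick at -x and +x, inner faces at x = +-35 mm (a tin has 5 mm play each way), y = -36 to 44 mm, tops at z = 82 mm. The -y side is open until the gate shuts it, so fingers closing along the caddy's y can set a tin right down.
- caddy_floor (a point): Centre of the caddy's inner floor, on its top face, 8 mm above the bench: where the bottom tin's underside centre belongs. Axes as the caddy's. A full stack tops out 92 mm above the bench, 10 mm above the walls.
- caddy_slot (a point): Middle of the open slot in the caddy's back (its +y side), at caddy x = 0, y = 33, z = 45 mm. The slot, 50 mm wide and open above, lets a finger down; at each side of it is a corner post (10 mm along x, y = 26 to 44 mm, 82 mm high). Behind it a mounting strip 6 mm high lies on the bench at y = 44 to 70 mm.
- strike (a point): Middle of the brass strike at the caddy's -x, -y corner, which the gate's tongue must pass and snap behind (inside). In the caddy's frame the strike with its bracket spans x = -58 to -39, y = -52 to -20, z = 39 to 85 mm.
- gate (a joint): Angle of the caddy's gate, rad: 0 = shut (latched it may show up to 0.04 play), grows as it swings open, up to 1.9; starts 1.25 to 1.7. Opening swings its free end out towards the caddy's -y, counter-clockwise from above. It stays where left (slight friction). At about 0.16 rad the tongue meets the strike; riding over it takes up to about 10 N at the push plate.
- gate_hinge (a point): Point on the gate's upright hinge axis, at caddy x = 45, y = -41 mm, 45 mm above the bench. Axes turn with the gate: -x runs along the gate to its free end, -y out of its outer face. The gate is a wooden panel 79 mm long, 8 mm thick, 8 to 82 mm above the bench; shut it lies along the caddy's x over the -y side.
- gate_push (a point): Middle of the brass push plate on the gate's outer face: 55 mm from the hinge axis along the gate, 4 mm out from the gate's mid-plane, 45 mm above the bench. Axes as gate_hinge.
- tongue (a joint): Travel of the gate's sloped sprung tongue, m: 0 = fully out, grows as it is pushed back into the gate (up to 0.009). A steel wedge standing 11 mm out of the gate's free end, 53 to 73 mm above the bench; riding over the strike presses it back about 6 mm, then it springs out behind it.
- cat: Bystander: ebony sleeping-cat carving, about 80 x 75 x 41 mm, origin under its middle. Loose.
- jar: Bystander: empty open amber glass jar, diameter 66 mm, height 86 mm, origin under its middle. Loose.
- incense_box: Bystander: lidded round bronze incense box, diameter 71 mm, height 52 mm, origin under its middle. Loose.
- drill: Bystander: stubby iron hand drill with a rosewood knob, lying along its x axis on a small cork rest, about 210 mm long overall, 52 mm high, origin under its middle. Loose.
- brush: Bystander: small bench brush 160 mm long, lying along its x axis. Loose.
Things that resemble listed ones, but are neither listed nor needed, are in the scene too. Leave any blue or yellow look-alike of the tin_b alone.

How it is judged:
On the way, in this order (a step that is already met when the one before it is completed fails the run):
1. the heaviest tin stands at the bottom of the caddy, released (horizontal distance between tin_b and caddy_floor below 0.012 m and z of tin_b in the frame of caddy between 0.003 and 0.013 m and angle between tin_b's own z axis and vertical below 0.12 rad and contact force between tin_b and the fingers below 0.1 N), for 0.1 s.
2. the next heaviest stands on it, released (all of step 1 and horizontal distance between tin_a and caddy_floor below 0.012 m and z of tin_a in the frame of caddy between 0.031 and 0.041 m and angle between tin_a's own z axis and vertical below 0.12 rad and contact force between tin_a and the fingers below 0.1 N), for 0.1 s.
3. the lightest stands on top, released (all of step 2 and horizontal distance between tin_c and caddy_floor below 0.012 m and z of tin_c in the frame of caddy between 0.059 and 0.069 m and angle between tin_c's own z axis and vertical below 0.12 rad and contact force between tin_c and the fingers below 0.1 N), for 0.1 s.
4. the gate is pushed shut and its tongue has snapped in behind the strike (value of joint gate below 0.05 rad and value of joint tongue below 0.0025 m), for 0.1 s.
At the end, for the whole second after the job is handed in: All three tins stand upright (0.12 rad), still and released, stacked in the caddy heaviest to lightest upward, each within 12 mm of the well's centre and 5 mm of its height; gate under 0.05 rad, tongue sprung out behind the strike (under 2.5 mm) (all of step 3 and all of step 4 and linear speed of each of tin_b, tin_a, tin_c below 0.02 m/s); the robot touches nothing.
It fails at once if one of the other things on the bench was shifted more than 30 mm (distance of any of cat, jar, incense_box, drill, brush from where it was at the start of the episode above 0.03 m).
It fails at once if a tin was dropped or slammed into the caddy (faster than 0.6 m/s inside it) ((horizontal distance between tin_b and caddy_floor below 0.03 m and z of tin_b in the frame of caddy below 0.12 m and linear speed of tin_b above 0.6 m/s) or (horizontal distance between tin_a and caddy_floor below 0.03 m and z of tin_a in the frame of caddy below 0.12 m and linear speed of tin_a above 0.6 m/s) or (horizontal distance between tin_c and caddy_floor below 0.03 m and z of tin_c in the frame of caddy below 0.12 m and linear speed of tin_c above 0.6 m/s)).
It also fails if it takes over 72 s, if anything falls off the work surface, if the arm or the gripper's body presses on something with over 40 N, if the wrist force passes 120 N, or if a joint passes its speed limit or range.

### The arm

A 6-joint arm with a two-finger parallel gripper is mounted at the origin on the work surface. World frame = base frame: x ahead of the robot, y to its left, z up, the work surface at z = 0. Lengths are in m, angles in rad, forces in N, time in s.
With the tool pointing down it reaches from about 0.3 to 0.85 m from the base axis. Payload 5.4 kg.
Tool frame: the origin (TCP) lies at the centre of the arm's flange, where the gripper is bolted on; the fingertips stand 173 mm ahead of it and the grasp point (between the pads) lies 155 mm ahead of it (tcp_to_grasp is the z of the grasp point in the tool frame, in m); z points along the fingers, y is the line along which they close (so a half turn about z gives the same grasp; the last joint's range is limited). The gripper opens to 85 mm and grips with 20 to 120 N. Pads are 22 mm wide; open, the fingers measure 114 mm over their backs; the gripper's body (76 mm by 85 mm) begins 54 mm behind the grasp point. The pads swing forward as they close: fully open they stand 13 mm farther back than shut.
Start: joints at [-0.21, 0.158, 1.597, -0, 1.386, -0.21], TCP at [0.575, -0, 0.405] pointing down, gripper open.
Joint ranges: [-2.91, 2.91], [-0.94, 2.29], [0.18, 2.7], [-1.29, 4.43], [0.17, 2.64], [-3, 3]. Speed limits (rad/s): [2.57, 2.57, 3.14, 3.14, 3.14, 3.14].

### API

Orientations are given as a unit quaternion [w, x, y, z].
In Python, from workcell import sense, capture, camera_params, sign_off, trace, place_of, tcp_to_grasp gives the robot as it stands. The module is installed in compiled form; this text tells all that it offers.
- The arm moves only by the tool jog_arm, never from a script. Its argument "commands" is a list of rows, each a list of 7 numbers: the closure, from 0 (fully open) to 1 (shut), then the shift along the world's x, y, z in m, then the turn, a rotation vector about the world's x, y, z in rad. In form: [[hand, dx, dy, dz, ax, ay, az], ...]. A call has 1 to 12 rows; each row is the pose to reach, as a shift and turn from the pose commanded when the call began; what a row does not reach only later rows make up. A row lasts 1/10 s, in which the tool goes at most 50 mm and 8.59 degrees, less where a joint would pass 70% of its speed; a pose out of reach is approached as far as the arm can. A call with a gripper value outside its range is refused whole. The fingers move at their own pace and stop on an object; "grip_force" is the grip in N (left out, the last holds). Time passes only in rows, so rows that repeat a pose let the fingers close. It gives the time, the measured TCP pose, the force, the opening and the grip force at its end, in the units of the state.
- sense(): the state, without advancing time (a new reading comes with each control period).
- capture(name): name is "scene" or "side" or "wrist"; returns (picture, depth): 384x512x3 uint8, red, green, blue; 384x512 float32, m along the optical axis (not along the pixel's ray), 0 where there is no reading.
- camera_params(name): a dict with "intrinsics" (3x3 intrinsics, pixels), "position" and "rotation" of the camera in the world. Camera axes: x right, y down, z forward; pixel columns grow to the right and rows downward; lengths in m; the calibration is good to about 2 mm. A picture is of the moment at which its call begins: read the wrist's pose just before it. camera_params takes no time and is no camera call; for the wrist camera it gives the pose at the moment of the call.
- sign_off(): hands the job in; it is judged then, once.
Trained networks look in the newest picture that a camera, given by its name, has taken for a name from the list of things; names that differ only in an ending like _2 or _b are one class to them, and where a whole thing is asked for, a point or a joint stands for the part that bears it (a point fixed in the world has none). Each returns a list of dicts, best first, with "score" (0 to 1); they miss things now and then, are a little off and sometimes report something else, mostly with a low value. They report only what shows in the picture. A call takes as long as a camera call. They do not tell look-alikes from the thing itself.
- trace(camera, thing): "region" (384x512 bool, what is visible of it).
- place_of(camera, thing): "point" ([x, y, z] in m, in world coordinates, good to about 4 mm: a listed point, or the origin of a listed thing).
The state is a dict: "t": time; "qpos": joint angles; "joint_velocities": joint speeds; "effort": joint torques, N m; "tool_pos": TCP position; "tool_rot": TCP orientation; "ft_force": force on the tool from outside, world axes, zero at the start; "torque": the same for the moment, N m; "finger_gap": opening from 0.0 (shut) to 1.0 (fully open); "finger_force": force on a finger pad.
Only numpy, scipy, OpenCV 4.12 (cv2) and the standard library are available. Lean on these libraries where they do the work, as an engineer would, in place of code of your own. Each camera call takes 0.05 s, during which the arm holds its last target. There are 200 camera calls.

## Working session

There is one attempt and no reset: what is moved stays moved. The work goes in short steps, Python scripts to look and compute and a tool call to move; the robot and the scene stay as the last step left them, time stands still between calls to the robot, and variables do not carry over. Pictures are saved under pics/ and viewed, at most 10 in all, crops included, and the job is handed in when it is done.

Besides the shell and the picture viewer there is one more tool, called after "Emit:" as a command line: name --pt "numbers of a row" for each row, then --argument value for the rest. jog_arm: Moves the arm, as the interface text tells. Its arguments: {"type":"object","properties":{"commands":{"type":"array","items":{"type":"array","items":{"type":"number"}}},"grip_force":{"type":"number"}},"required":["commands"]}

```bash
mkdir -p pics
cat > h.py <<'E'
import numpy as np, cv2
from workcell import *
def save(cam,name):
    p,d=capture(cam); cv2.imwrite('pics/'+name+'.png',p[:,:,::-1]); return p,d
def w(cam,u,v,d):
    c=camera_params(cam);K=np.array(c['intrinsics']);R=np.array(c['rotation'])
    if R.shape!=(3,3):
        from scipy.spatial.transform import Rotation as Q; R=Q.from_quat(np.roll(R,-1)).as_matrix()
    r=np.linalg.inv(K)@np.array([u,v,1.])
    return np.array(c['position'])+R@(r*d)
def cloud(cam,d,m):
    v,u=np.nonzero(m&(d>0)); c=camera_params(cam);K=np.array(c['intrinsics']);R=np.array(c['rotation'])
    r=np.linalg.inv(K)@np.vstack([u,v,np.ones(len(u))])
    return (R@(r*d[v,u])).T+np.array(c['position'])
E
python3 - <<'E'
from h import *
np.set_printoptions(precision=4,suppress=True)
P={}
for c in ['scene','side']:
    p,d=save(c,c+'0'); np.save(c+'d.npy',d); print(c,camera_params(c)['position'])
    for t in ['tin_a','caddy','caddy_floor','caddy_slot','strike','gate_hinge','gate_push','cat','jar','incense_box','drill','brush']:
        print(t,[(np.round(x['point'],4).tolist(),round(x['score'],2)) for x in place_of(c,t)])
print(sense()); print(tcp_to_grasp)
a=cv2.imread('pics/scene0.png');cv2.imwrite('pics/scene0.png',cv2.resize(a,(800,600)))
E
```

```text
scene [0.9618 0.5673 0.9848]
tin_a [([0.6145, 0.1369, 0.0024], 0.78), ([0.4738, 0.0506, -0.0001], 0.72), ([0.5139, 0.3338, 0.0005], 0.69), ([0.3683, 0.2314, 0.0033], 0.68), ([0.4806, 0.2283, 0.0027], 0.66), ([0.3769, 0.3551, 0.0011], 0.56)]
caddy [([0.4948, -0.1717, -0.0012], 0.71)]
caddy_floor [([0.4975, -0.1786, 0.0077], 0.88), ([0.4725, 0.0527, 0.0018], 0.31)]
caddy_slot [([0.5013, -0.1465, 0.045], 0.92)]
strike [([0.4419, -0.2144, 0.062], 0.92)]
gate_hinge [([0.5284, -0.2268, 0.048], 0.56), ([0.7187, -0.0462, -0.0049], 0.38)]
gate_push [([0.5145, -0.2805, 0.0471], 0.67)]
cat [([0.7205, -0.0499, -0.0058], 0.7)]
jar [([0.6525, 0.3189, -0.0067], 0.92)]
incense_box [([0.5552, -0.4166, 0.0018], 0.67)]
drill [([0.6131, 0.1366, 0.0017], 0.73), ([0.5237, 0.4635, -0.0054], 0.64)]
brush [([0.3731, -0.3354, 0.0006], 0.58)]
side [0.4611 0.8209 1.0233]
tin_a [([0.518, 0.3331, 0.0001], 0.87), ([0.3618, 0.2313, 0.0], 0.87), ([0.3731, 0.3575, -0.0001], 0.79), ([0.6138, 0.141, -0.0016], 0.66), ([0.4774, 0.228, 0.0037], 0.61), ([0.5116, -0.2811, 0.0468], 0.16)]
caddy [([0.4961, -0.1763, -0.002], 0
[... 359 characters left out ...]
, 0.3227, -0.0031], 0.97)]
incense_box [([0.5602, -0.4172, -0.0022], 0.55)]
drill [([0.5268, 0.4692, -0.0013], 0.55)]
brush [([0.3673, -0.3364, -0.0026], 0.56), ([0.4941, -0.1789, 0.0003], 0.16)]
{'t': 1.3, 'qpos': array([-0.2101,  0.1584,  1.597 , -0.    ,  1.3862, -0.2101]), 'joint_velocities': array([-0.0013, -0.0001,  0.0016, -0.0007, -0.0008,  0.0004]), 'effort': array([  0.0001, -39.601 , -33.1699,  -0.0002,   0.0006,  -0.    ]), 'tool_pos': array([ 0.575 , -0.    ,  0.4047]), 'tool_rot': array([ 0.    ,  0.7071,  0.7071, -0.    ]), 'ft_force': array([ 0.3719, -0.1458,  0.3874]), 'torque': array([-0.0039,  0.0433,  0.0297]), 'finger_force': 0.0, 'finger_gap': 0.9995087119229774}
0.1547
```

View pics/scene0.png

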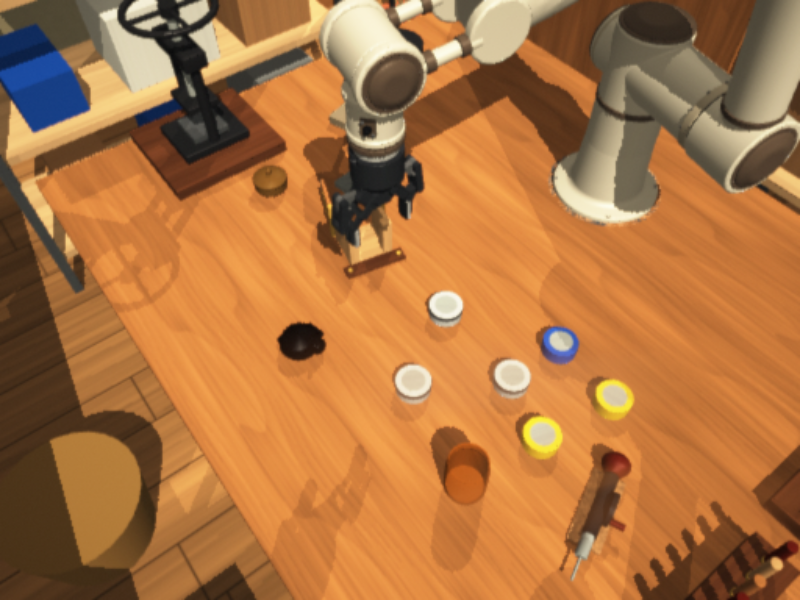

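View pics/side0.png

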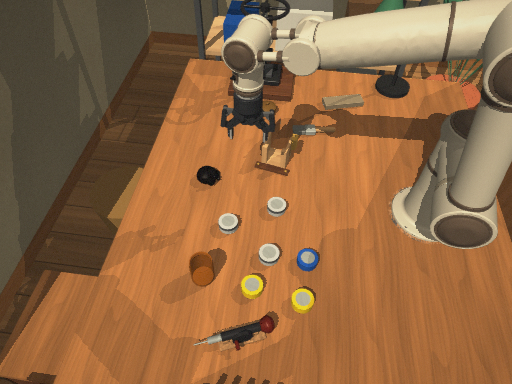

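The white tins are at scene pixels (446,308), (413,383) and (511,378). The look-alikes are blue at (560,344) and yellow at (613,399) and (542,437). The description says aluminium (silver-white), so I choose the three white ones. Next I'll check them close up with the wrist camera.

Emit:
jog_arm --pt "0 -0.02 0.05 0 0 0 0.14" --pt "0 -0.04 0.1 0 0 0 0.28" --pt "0 -0.05 0.14 0 0 0 0.42" --pt "0 -0.05 0.14 0 0 0 0.56" --pt "0 -0.05 0.14 0 0 0 0.7" --pt "0 -0.05 0.14 0 0 0 0.84" --pt "0 -0.05 0.14 0 0 0 0.98" --pt "0 -0.05 0.14 0 0 0 1.12" --pt "0 -0.05 0.14 0 0 0 1.26" --pt "0 -0.05 0.14 0 0 0 1.4" --pt "0 -0.05 0.14 0 0 0 1.47" --pt "0 -0.05 0.14 0 0 0 1.47"

```text
t: 2.5
tool_pos: [0.525, 0.14, 0.4047]
tool_rot: [0.0, 0.05, 0.999, -0.0]
ft_force: [0.4, -0.6, -0.5]
finger_gap: 1.0
finger_force: 0.0
```

Run:
```python
from h import *
np.set_printoptions(precision=4,suppress=True)
p,d=save('wrist','wrist1'); s=sense(); print(s['qpos'],s['tool_pos'],s['tool_rot'],camera_params('wrist')['position'])
for t in ['tin_a']:
    for x in place_of('wrist',t): print(np.round(x['point'],4),round(x['score'],2))
for r in trace('wrist','tin_a'):
    m=r['region']; c=cloud('wrist',d,m); zt=np.percentile(c[:,2],80); k=c[abs(c[:,2]-zt)<.004]
    if len(k)==0: continue
    (a,b)=(k[:,:2].min(0)+k[:,:2].max(0))/2
    v,u=np.nonzero(m); print('w',round(u.mean()),round(v.mean()),zt,a,b,np.ptp(k[:,0]),np.ptp(k[:,1]),p[m].mean(0),round(r['score'],2))
for cam in ['scene','side']:
    p,d=capture(cam)
    for r in trace(cam,'tin_a'):
        m=r['region']; c=cloud(cam,d,m); zt=np.percentile(c[:,2],80); k=c[abs(c[:,2]-zt)<.004]
        if len(k)==0: continue
        (a,b)=(k[:,:2].min(0)+k[:,:2].max(0))/2
        print(cam,zt,a,b,np.ptp(k[:,0]),np.ptp(k[:,1]),p[m].mean(0),round(r['score'],2))
    for t in ['caddy_floor','caddy_slot','strike','gate_hinge','gate_push']:
        print(t,[(np.round(x['point'],4).tolist(),round(x['score'],2)) for x in place_of(cam,t)[:2]])
    r=trace(cam,'caddy')[0]; c=cloud(cam,d,r['region']); np.save(cam+'_cad.npy',c); print(c.min(0),c.max(0))
```

```text
[ 0.0381  0.0765  1.6862 -0.      1.3788 -1.4303] [0.525  0.14   0.4047] [ 0.      0.0512  0.9987 -0.    ] [0.4519 0.1478 0.3747]
[0.4829 0.2331 0.0018] 0.94
[0.3659 0.2309 0.0017] 0.89
[ 0.6178  0.1389 -0.001 ] 0.82
[0.4747 0.0544 0.0025] 0.67
[ 0.517   0.3341 -0.0028] 0.65Traceback (most recent call last):
  File "<stdin>", line 7, in <module>
  File "h.py", line 14, in cloud
    return (R@(r*d[v,u])).T+np.array(c['position'])
            ~^^~~~~~~~~~
ValueError: matmul: Input operand 1 has a mismatch in its core dimension 0, with gufunc signature (n?,k),(k,m?)->(n?,m?) (size 3 is different from 4)
```

View pics/wrist1.png

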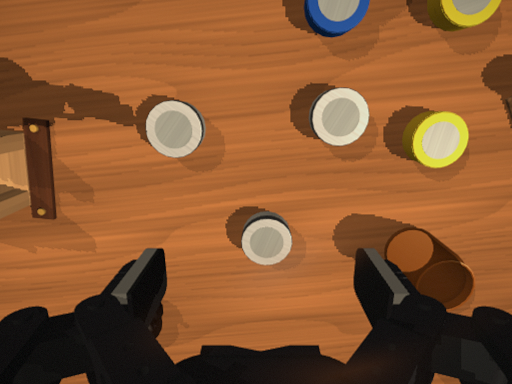

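Wrist view: white tins at (175,128), (340,115) and (267,240). The blue one at (338,10) and yellow ones at (440,140) and (470,5) are the look-alikes. The selected tins are confirmed. I'll fix the rotation helper and measure.

```bash
cat >> h.py <<'E'
from scipy.spatial.transform import Rotation as Q
def cloud(cam,d,m):
    v,u=np.nonzero(m&(d>0)); c=camera_params(cam);K=np.array(c['intrinsics']);R=Q.from_quat(np.roll(c['rotation'],-1)).as_matrix()
    r=np.linalg.inv(K)@np.vstack([u,v,np.ones(len(u))])
    return (R@(r*d[v,u])).T+np.array(c['position'])
def tops(cam,d,p,n='tin_a'):
    for r in trace(cam,n):
        m=r['region']; c=cloud(cam,d,m)
        if len(c)<30: continue
        zt=np.percentile(c[:,2],70); k=c[abs(c[:,2]-zt)<.004]
        print(cam,'top z',zt.round(4),((k[:,:2].min(0)+k[:,:2].max(0))/2).round(4),np.ptp(k[:,:2],axis=0).round(3),p[m].mean(0).round(),round(r['score'],2))
E
python3 - <<'E'
from h import *
np.set_printoptions(precision=4,suppress=True)
for cam in ['wrist','scene','side']:
    p,d=capture(cam)
    tops(cam,d,p)
    if cam=='wrist': continue
    for t in ['caddy_floor','caddy_slot','strike','gate_hinge','gate_push']:
        print(t,[(np.round(x['point'],4).tolist(),round(x['score'],2)) for x in place_of(cam,t)[:2]])
    r=trace(cam,'caddy')[0]; c=cloud(cam,d,r['region']); np.save(cam+'_cad.npy',c); print(c.min(0),c.max(0))
E
```

```text
wrist top z 0.0291 [0.513  0.3352] [0.06  0.059] [198. 187.  95.] 0.88
wrist top z 0.0291 [0.3815 0.23  ] [0.031 0.058] [ 81. 100. 126.] 0.84
wrist top z 0.0291 [0.4781 0.2297] [0.059 0.06 ] [194. 185. 160.] 0.81
wrist top z 0.0291 [0.4737 0.0528] [0.06 0.06] [181. 169. 146.] 0.79
wrist top z 0.029 [0.3914 0.3564] [0.026 0.057] [150. 132.  51.] 0.62
wrist top z 0.029 [0.6141 0.139 ] [0.061 0.06 ] [169. 156. 133.] 0.6
scene top z 0.0264 [0.6161 0.1413] [0.06  0.058] [221. 202. 175.] 0.92
scene top z 0.0261 [0.4806 0.2328] [0.06  0.059] [217. 199. 172.] 0.82
scene top z 0.0266 [0.5161 0.3378] [0.06  0.058] [231. 208.  98.] 0.81
scene top z 0.0266 [0.3707 0.2345] [0.06  0.056] [126. 132. 169.] 0.81
scene top z 0.0266 [0.3768 0.3597] [0.062 0.06 ] [227. 201.  94.] 0.76
scene top z 0.0796 [ 0.5199 -0.2556] [0.037 0.079] [185. 124.  54.] 0.65
scene top z 0.0262 [0.4762 0.0552] [0.061 0.059] [213. 206. 186.] 0.61
caddy_floor []
caddy_slot []
strike [([0.4439, -0.2122, 0.0621], 0.82)]
gate_hinge [([0.5319, -0.2249, 0.0439], 0.67)]
gate_push [([0.5171, -0.2774, 0.0471], 0.57)]
[ 0.4107 -0.3317 -0.0074] [ 0.5701 -0.0931  0.0868]
side top z 0.0282 [0.3719 0.2324] [0.057 0.059] [ 86. 109. 142.] 0.92
side top z 0.0281 [0.3778 0.358 ] [0.056 0.061] [202. 181.  77.] 0.89
side top z 0.0278 [0.4794 0.0544] [0.055 0.059] [176. 169. 148.] 0.87
side top z 0.0282 [0.5168 0.3366] [0.058 0.058] [201. 179.  77.] 0.85
side top z 0.0279 [0.4813 0.2315] [0.058 0.06 ] [178. 171. 150.] 0.81
side top z 0.0276 [0.6183 0.1392] [0.057 0.06 ] [176. 169. 149.] 0.63
caddy_floor [([0.4931, -0.173, 0.0073], 0.81), ([0.3691, -0.3368, -0.001], 0.53)]
caddy_slot [([0.5031, -0.1424, 0.0431], 0.58)]
strike [([0.442, -0.2144, 0.0586], 0.89), ([0.5128, -0.28, 0.0444], 0.32)]
gate_hinge [([0.5306, -0.2268, 0.0471], 0.52), ([0.6141, 0.1403, -0.0042], 0.46)]
gate_push [([0.5151, -0.2789, 0.0437], 0.45)]
[ 0.4312 -0.3665 -0.0048] [0.5333 0.1679 0.4377]
```

Emit:
jog_arm --pt "0 -0.023 0.045 0 0 0 0" --pt "0 -0.046 0.091 -0.01 0 0 0" --pt "0 -0.046 0.091 -0.06 0 0 0" --pt "0 -0.046 0.091 -0.11 0 0 0" --pt "0 -0.046 0.091 -0.16 0 0 0" --pt "0 -0.046 0.091 -0.2 0 0 0" --pt "0 -0.046 0.091 -0.2237 0 0 0" --pt "0 -0.046 0.091 -0.2237 0 0 0" --pt "1 -0.046 0.091 -0.2237 0 0 0" --pt "1 -0.046 0.091 -0.2237 0 0 0" --pt "1 -0.046 0.091 -0.2237 0 0 0" --pt "1 -0.046 0.091 -0.2237 0 0 0" --grip_force 50

```text
t: 4.75
tool_pos: [0.4804, 0.2312, 0.1837]
tool_rot: [0.002, 0.05, 0.999, 0.001]
ft_force: [-1.6, -0.6, 6.9]
finger_gap: 0.68
finger_force: 54.7
```

Emit:
jog_arm --pt "1 0 0 0 0 0 0" --pt "1 0 0 0 0 0 0" --pt "1 0 0 0.01 0 0 0" --pt "1 0 0 0.03 0 0 0" --pt "1 0 0 0.04 0 0 0" --pt "1 0 0 0.04 0 0 0" --pt "1 0 0 0.04 0 0 0" --pt "1 0 0 0.04 0 0 0" --pt "1 0 0 0.04 0 0 0"

```text
t: 5.65
tool_pos: [0.4785, 0.2308, 0.22]
tool_rot: [-0.001, 0.05, 0.999, -0.0]
ft_force: [0.4, 0.2, -5.7]
finger_gap: 0.676
finger_force: 55.2
```

Run:
```python
from h import *
F=[];E=[]
for i in range(6):
    s=sense(); F.append(s['ft_force'][2]);E.append(s['effort'][1:3]); capture('wrist')
print(np.round(F,2),np.mean(F),np.mean(E,0),s['tool_pos'],s['finger_gap'],s['finger_force'])
```

```text
[-5.74 -4.4  -3.88 -4.59 -4.21 -4.12] -4.487645401655589 [-40.72863102 -29.21110809] [0.47890677 0.23096393 0.22072811] 0.677934098084354 55.22476673126221
```

Emit:
jog_arm --pt "1 0 0 -0.02 0 0 0" --pt "1 0 0 -0.035 0 0 0" --pt "1 0 0 -0.04 0 0 0" --pt "0 0 0 -0.04 0 0 0" --pt "0 0 0 -0.04 0 0 0" --pt "0 0 0 -0.04 0 0 0" --pt "0 0 0 -0.02 0 0 0" --pt "0 0 0 0.03 0 0 0" --pt "0 0.04 -0.028 0.03 0 0 0" --pt "0 0.08 -0.056 0.03 0 0 0" --pt "0 0.12 -0.084 0.03 0 0 0" --pt "0 0.1365 -0.0915 0.03 0 0 0"

```text
t: 7.15
tool_pos: [0.6185, 0.1363, 0.2518]
tool_rot: [0.002, 0.052, 0.999, -0.0]
ft_force: [-1.7, 0.5, -0.1]
finger_gap: 0.998
finger_force: 0.0
```

Emit:
jog_arm --pt "0 0 0 -0.03 0 0 0" --pt "0 0 0 -0.06 0 0 0" --pt "0 0 0 -0.07 0 0 0" --pt "1 0 0 -0.07 0 0 0" --pt "1 0 0 -0.07 0 0 0" --pt "1 0 0 -0.07 0 0 0" --pt "1 0 0 -0.07 0 0 0" --pt "1 0 0 -0.06 0 0 0" --pt "1 0 0 -0.03 0 0 0" --pt "1 0 0 -0.03 0 0 0" --pt "1 0 0 -0.03 0 0 0" --pt "1 0 0 -0.03 0 0 0"

```text
t: 8.35
tool_pos: [0.615, 0.1395, 0.2202]
tool_rot: [-0.001, 0.05, 0.999, -0.0]
ft_force: [-0.2, 1.0, -0.6]
finger_gap: 0.677
finger_force: 54.0
```

```bash
cat > wt.py <<'E'
from h import *
F=[];E=[]
for i in range(6):
    capture('wrist'); s=sense(); F.append(s['ft_force'][2]);E.append(s['effort'][1:3])
print(np.round(F,2),np.mean(F),np.mean(E,0),s['t'],s['tool_pos'],s['finger_gap'],s['finger_force'])
E
python3 wt.py
```

```text
[-1.65 -1.63 -2.31 -1.83 -1.39 -1.06] -1.6456830303518633 [-49.26879942 -29.55525398] 8.65 [0.61525193 0.13943663 0.22030957] 0.678670087132236 53.95458698272705
```

Emit:
jog_arm --pt "1 0 0 -0.02 0 0 0" --pt "1 0 0 -0.035 0 0 0" --pt "1 0 0 -0.04 0 0 0" --pt "0 0 0 -0.04 0 0 0" --pt "0 0 0 -0.04 0 0 0" --pt "0 0 0 -0.04 0 0 0" --pt "0 0 0 -0.02 0 0 0" --pt "0 0 0 0.03 0 0 0" --pt "0 -0.042 -0.026 0.03 0 0 0" --pt "0 -0.084 -0.052 0.03 0 0 0" --pt "0 -0.126 -0.078 0.03 0 0 0" --pt "0 -0.1405 -0.086 0.03 0 0 0"

```text
t: 9.85
tool_pos: [0.4711, 0.0525, 0.2495]
tool_rot: [-0.002, 0.051, 0.999, -0.0]
ft_force: [-0.4, 1.0, 0.6]
finger_gap: 0.997
finger_force: 0.0
```

Emit:
jog_arm --pt "0 0 0 -0.03 0 0 0" --pt "0 0 0 -0.06 0 0 0" --pt "0 0 0 -0.07 0 0 0" --pt "1 0 0 -0.07 0 0 0" --pt "1 0 0 -0.07 0 0 0" --pt "1 0 0 -0.07 0 0 0" --pt "1 0 0 -0.07 0 0 0" --pt "1 0 0 -0.06 0 0 0" --pt "1 0 0 -0.03 0 0 0" --pt "1 0 0 -0.03 0 0 0" --pt "1 0 0 -0.03 0 0 0" --pt "1 0 0 -0.03 0 0 0"

```text
t: 11.05
tool_pos: [0.4743, 0.0536, 0.2201]
tool_rot: [-0.001, 0.05, 0.999, 0.0]
ft_force: [0.4, 1.2, -2.8]
finger_gap: 0.679
finger_force: 55.0
```

```bash
python3 wt.py
```

```text
[-2.81 -2.72 -3.22 -2.63 -1.75 -2.42] -2.5927104718339176 [-34.2567569  -28.01701546] 11.35 [0.47472555 0.05350382 0.22041325] 0.6748023561837884 55.017685890197754
```

Weights are about 0.44 kg for T2 (0.479,0.231), 0.27 kg for T1 (0.475,0.0535) and 0.17 kg for T3 (0.6155,0.1395). I'll put T1 back and fetch T2.

Emit:
jog_arm --pt "1 0 0 -0.02 0 0 0" --pt "1 0 0 -0.035 0 0 0" --pt "1 0 0 -0.04 0 0 0" --pt "0 0 0 -0.04 0 0 0" --pt "0 0 0 -0.04 0 0 0" --pt "0 0 0 -0.04 0 0 0" --pt "0 0 0 -0.02 0 0 0" --pt "0 0 0 0.03 0 0 0" --pt "0 0.001 0.048 0.03 0 0 0" --pt "0 0.002 0.096 0.03 0 0 0" --pt "0 0.003 0.144 0.03 0 0 0" --pt "0 0.004 0.1775 0.03 0 0 0"

```text
t: 12.55
tool_pos: [0.4787, 0.2335, 0.2514]
tool_rot: [0.0, 0.05, 0.999, 0.0]
ft_force: [0.4, -0.2, -0.4]
finger_gap: 0.999
finger_force: 0.0
```

Emit:
jog_arm --pt "0 0 0 -0.03 0 0 0" --pt "0 0 0 -0.06 0 0 0" --pt "0 0 0 -0.07 0 0 0" --pt "1 0 0 -0.07 0 0 0" --pt "1 0 0 -0.07 0 0 0" --pt "1 0 0 -0.07 0 0 0" --pt "1 0 0 -0.07 0 0 0" --pt "1 0 0 -0.03 0 0 0" --pt "1 0 0 0.02 0 0 0" --pt "1 0 0 0.07 0 0 0" --pt "1 0 0 0.12 0 0 0" --pt "1 0 0 0.15 0 0 0"

```text
t: 13.75
tool_pos: [0.4791, 0.231, 0.4057]
tool_rot: [0.003, 0.05, 0.999, 0.001]
ft_force: [0.6, -0.3, -4.3]
finger_gap: 0.677
finger_force: 57.9
```

Emit:
jog_arm --pt "1 0.002 -0.048 0 0 0 0" --pt "1 0.004 -0.096 0 0 0 0" --pt "1 0.006 -0.144 0 0 0 0" --pt "1 0.008 -0.192 0 0 0 0" --pt "1 0.015 -0.24 0 0 0 0" --pt "1 0.025 -0.288 0 0 0 0" --pt "1 0.041 -0.32 0 0 0 0" --pt "1 0.061 -0.335 0 0 0 0" --pt "1 0.071 -0.341 0 0 0 0" --pt "1 0.071 -0.341 0 0 0 0" --pt "1 0.071 -0.341 0 0 0 0"

```text
t: 14.85
tool_pos: [0.5495, -0.1098, 0.4005]
tool_rot: [-0.001, 0.05, 0.999, 0.0]
ft_force: [0.2, 0.0, -5.7]
finger_gap: 0.676
finger_force: 57.7
```

Run:
```python
from h import *
np.set_printoptions(precision=4,suppress=True)
s=sense(); print(s['t'],s['tool_pos'],s['ft_force'],s['finger_gap'])
p,d=save('wrist','wrist2'); np.save('w2d.npy',d)
for t in ['caddy_floor','caddy_slot','strike','gate_hinge','gate_push']:
    print(t,[(np.round(x['point'],4).tolist(),round(x['score'],2)) for x in place_of('wrist',t)[:2]])
for i,r in enumerate(trace('wrist','caddy')[:2]):
    c=cloud('wrist',d,r['region']); np.save(f'wcad{i}.npy',c); print(r['score'],c.min(0),c.max(0),np.histogram(c[:,2],bins=np.arange(-.01,.1,.005)))
```

```text
14.85 [ 0.5495 -0.1098  0.4005] [ 0.2     0.0123 -5.7049] 0.6761798464932732
caddy_floor [([0.4975, -0.1771, 0.011], 0.67)]
caddy_slot [([0.5035, -0.1452, 0.0415], 0.79)]
strike [([0.4446, -0.2099, 0.0622], 0.71)]
gate_hinge [([0.5329, -0.2238, 0.0438], 0.68)]
gate_push [([0.5176, -0.2767, 0.0463], 0.95), ([0.7215, -0.0455, 0.0016], 0.49)]
0.93 [ 0.415  -0.3547 -0.0003] [ 0.5677 -0.0959  0.0896] (array([   0,    3,   80, 5903,  940,  147,  150,  160,  176,  159,  214,
        200,  231,  269,  284,  297,  351,  342, 3042,  842,    0]), array([-0.01 , -0.005,  0.   ,  0.005,  0.01 ,  0.015,  0.02 ,  0.025,
        0.03 ,  0.035,  0.04 ,  0.045,  0.05 ,  0.055,  0.06 ,  0.065,
        0.07 ,  0.075,  0.08 ,  0.085,  0.09 ,  0.095]))
```

View pics/wrist2.png

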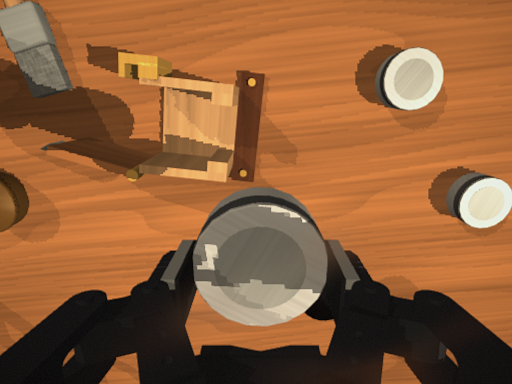

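Picture: the caddy well is centred near (200,130). Its -x wall with the brass strike is at (145,65), the gate runs left of (140,165), and the strip is at (248,125). I'll fit the pose from the wall-top depths.

Run:
```python
from h import *
from scipy.optimize import minimize
np.set_printoptions(precision=4,suppress=True)
c=np.load('wcad0.npy'); t=c[(c[:,2]>.0795)&(c[:,2]<.0855)]; print(len(t),np.median(t[:,2]))
def rect(p,x0,x1,y0,y1):
    dx=np.maximum(np.maximum(x0-p[:,0],p[:,0]-x1),0);dy=np.maximum(np.maximum(y0-p[:,1],p[:,1]-y1),0);return np.hypot(dx,dy)
def rot(p,a): return np.c_[p[:,0]*np.cos(a)+p[:,1]*np.sin(a),-p[:,0]*np.sin(a)+p[:,1]*np.cos(a)]
def res(q):
    p=rot(t[:,:2]-q[:2],q[2])
    g=rot(p-[.045,-.041],q[3])
    D=[rect(p,-.043,-.035,-.036,.044),rect(p,.035,.043,-.036,.044),rect(p,-.035,-.025,.026,.044),rect(p,.025,.035,.026,.044),rect(p,-.058,-.039,-.052,-.02),rect(g,-.085,.004,-.004,.004)]
    return D
def cost(q): return np.minimum(np.min(res(q),0),.01).mean()*1e3+ .0
# floor points centre as check
best=None
for y in [-.2,-.1,0]:
  for g in [1.25,1.4,1.6]:
    m=minimize(cost,[.497,-.177,y,g],method='Nelder-Mead',options=dict(initial_simplex=np.array([.497,-.177,y,g])+np.vstack([np.zeros(4),np.diag([.005,.005,.05,.15])]),xatol=1e-5,fatol=1e-6,maxiter=2000))
    if best is None or m.fun<best.fun: best=m
print(best.x,best.fun)
q=best.x
R=lambda a:np.array([[np.cos(a),-np.sin(a)],[np.sin(a),np.cos(a)]])
for n,v in dict(slot=(0,.033),strike=(-.0485,-.036),hinge=(.045,-.041)).items(): print(n,q[:2]+R(q[2])@v)
print('push',q[:2]+R(q[2])@(np.array([.045,-.041])+R(q[3])@[-.055,-.004]))
p=rot(c[:,:2]-q[:2],q[2]); 
for k,(a,b) in {'-x wall':(-.05,-.03),'+x wall':(.03,.05)}.items():
    s=(c[:,2]>.0795)&(c[:,2]<.0838)&(p[:,1]>-.015)&(p[:,1]<.02)&(p[:,0]>a)&(p[:,0]<b); print(k,s.sum(),np.percentile(p[s,0],[2,50,98]))
s=(c[:,2]>.0795)&(c[:,2]<.0855)&(abs(p[:,0])>.026)&(abs(p[:,0])<.036)&(p[:,1]>0); print('posts y',np.percentile(p[s,1],[2,50,98]))
```

```text
3181 0.08326968515209288
[ 0.4955 -0.175  -0.2083  1.389 ] 0.011373704412442853
slot [ 0.5023 -0.1427]
strike [ 0.4406 -0.2002]
hinge [ 0.531  -0.2244]
push [ 0.5138 -0.2768]
-x wall 333 [-0.0426 -0.0387 -0.035 ]
+x wall 260 [0.035  0.0384 0.043 ]
posts y [0.0033 0.0328 0.0435]
```

Emit:
jog_arm --pt "1 -0.025 -0.03 -0.03 0 0 -0.05" --pt "1 -0.05 -0.06 -0.06 0 0 -0.106" --pt "1 -0.0545 -0.065 -0.09 0 0 -0.106" --pt "1 -0.0545 -0.065 -0.12 0 0 -0.106" --pt "1 -0.0545 -0.065 -0.12 0 0 -0.106" --pt "1 -0.0545 -0.065 -0.14 0 0 -0.106" --pt "1 -0.0545 -0.065 -0.16 0 0 -0.106" --pt "1 -0.0545 -0.065 -0.175 0 0 -0.106" --pt "1 -0.0545 -0.065 -0.19 0 0 -0.106" --pt "1 -0.0545 -0.065 -0.2 0 0 -0.106" --pt "1 -0.0545 -0.065 -0.205 0 0 -0.106" --pt "1 -0.0545 -0.065 -0.205 0 0 -0.106"

```text
t: 16.4
tool_pos: [0.4958, -0.175, 0.1963]
tool_rot: [0.0, 0.103, 0.995, -0.0]
ft_force: [0.2, 0.7, -4.3]
finger_gap: 0.679
finger_force: 57.8
```

Emit:
jog_arm --pt "1 0 0 -0.003 0 0 0" --pt "1 0 0 -0.005 0 0 0" --pt "1 0 0 -0.006 0 0 0" --pt "1 0 0 -0.006 0 0 0"

```text
t: 16.8
tool_pos: [0.4957, -0.1751, 0.1905]
tool_rot: [0.0, 0.103, 0.995, -0.0]
ft_force: [-1.2, 0.7, 0.4]
finger_gap: 0.679
finger_force: 58.2
```

Emit:
jog_arm --pt "0 0 0 0 0 0 0" --pt "0 0 0 0 0 0 0" --pt "0 0 0 0 0 0 0" --pt "0 0 0 0.005 0 0 0" --pt "0 0 0 0.03 0 0 0" --pt "0 0 0 0.07 0 0 0" --pt "0 0 0 0.11 0 0 0" --pt "0 0 0 0.15 0 0 0" --pt "0 0 0 0.18 0 0 0" --pt "0 0 0 0.18 0 0 0"

```text
t: 17.8
tool_pos: [0.4968, -0.1758, 0.3761]
tool_rot: [0.005, 0.103, 0.995, -0.002]
ft_force: [-0.2, 1.2, 0.3]
finger_gap: 1.001
finger_force: 0.0
```

Run:
```python
from h import *
np.set_printoptions(precision=4,suppress=True)
s=sense(); print(s['t'],s['tool_pos'])
p,d=save('wrist','wrist3'); tops('wrist',d,p)
for c in ['scene','side']:
    p,d=capture(c); tops(c,d,p)
```

```text
17.8 [ 0.4968 -0.1758  0.3761]
wrist top z 0.0319 [ 0.49   -0.1722] [0.059 0.06 ] [183. 171. 148.] 0.87
wrist top z 0.0251 [0.4683 0.0496] [0.06  0.048] [183. 179. 158.] 0.74
scene top z 0.0261 [0.4741 0.0564] [0.06 0.06] [211. 203. 183.] 0.96
scene top z 0.0264 [0.3771 0.3597] [0.061 0.058] [217. 182.  82.] 0.86
scene top z 0.0343 [ 0.4918 -0.1703] [0.053 0.062] [199. 189. 165.] 0.75
scene top z 0.0263 [0.6154 0.1415] [0.06  0.061] [221. 202. 174.] 0.72
scene top z 0.0261 [0.3704 0.2329] [0.06 0.06] [127. 127. 162.] 0.67
scene top z 0.0266 [0.5169 0.3378] [0.058 0.06 ] [231. 210.  99.] 0.63
side top z 0.0281 [0.3719 0.2318] [0.057 0.06 ] [ 91. 113. 146.] 0.9
side top z 0.028 [0.5168 0.3373] [0.058 0.06 ] [207. 186.  79.] 0.83
side top z 0.0281 [0.3779 0.3573] [0.057 0.059] [195. 167.  71.] 0.8
side top z 0.0282 [0.6159 0.1403] [0.057 0.063] [182. 176. 155.] 0.79
side top z 0.063 [ 0.4904 -0.2073] [0.115 0.164] [150. 108.  64.] 0.66
side top z 0.0275 [0.4751 0.0561] [0.057 0.063] [180. 173. 152.] 0.64
side top z 0.0355 [ 0.5036 -0.1743] [0.044 0.065] [168. 161. 141.] 0.62
```

View pics/wrist3.png

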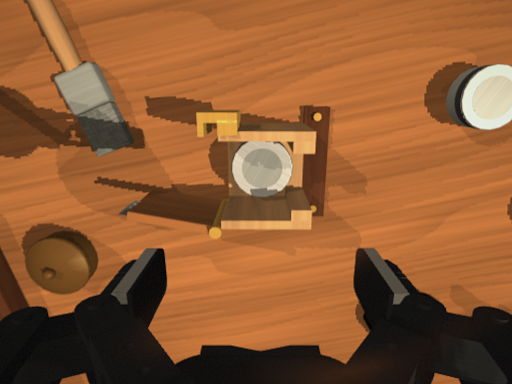

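The tin sits flat in the well at (262,168). Next I'll fetch T1 (0.27 kg).

Emit:
jog_arm --pt "0 -0.005 0.048 -0.01 0 0 0" --pt "0 -0.01 0.096 -0.02 0 0 0" --pt "0 -0.015 0.144 -0.05 0 0 0" --pt "0 -0.018 0.19 -0.08 0 0 0" --pt "0 -0.021 0.2285 -0.11 0 0 0" --pt "0 -0.021 0.2285 -0.14 0 0 0" --pt "0 -0.021 0.2285 -0.175 0 0 0" --pt "0 -0.021 0.2285 -0.189 0 0 0" --pt "0 -0.021 0.2285 -0.189 0 0 0" --pt "1 -0.021 0.2285 -0.189 0 0 0" --pt "1 -0.021 0.2285 -0.189 0 0 0" --pt "1 -0.021 0.2285 -0.189 0 0 0"

```text
t: 19.3
tool_pos: [0.4754, 0.0532, 0.1825]
tool_rot: [0.002, 0.103, 0.995, -0.0]
ft_force: [-0.0, -1.2, 3.4]
finger_gap: 0.682
finger_force: 54.2
```

Emit:
jog_arm --pt "1 0 0 0 0 0 0" --pt "1 0 0 0.03 0 0 0" --pt "1 0 0 0.08 0 0 0" --pt "1 0 0 0.13 0 0 0" --pt "1 0.005 -0.045 0.15 0 0 0" --pt "1 0.01 -0.09 0.15 0 0 0" --pt "1 0.014 -0.135 0.15 0 0 0" --pt "1 0.018 -0.18 0.15 0 0 0" --pt "1 0.021 -0.215 0.15 0 0 0" --pt "1 0.021 -0.2285 0.15 0 0 0" --pt "1 0.021 -0.2285 0.15 0 0 0" --pt "1 0.021 -0.2285 0.15 0 0 0"

```text
t: 20.5
tool_pos: [0.4952, -0.1743, 0.3305]
tool_rot: [-0.001, 0.103, 0.995, 0.001]
ft_force: [0.1, 0.3, -3.1]
finger_gap: 0.676
finger_force: 55.7
```

Emit:
jog_arm --pt "1 0 0 -0.03 0 0 0" --pt "1 0 0 -0.05 0 0 0" --pt "1 0 0 -0.07 0 0 0" --pt "1 0 0 -0.085 0 0 0" --pt "1 0 0 -0.1 0 0 0" --pt "1 0 0 -0.107 0 0 0" --pt "1 0 0 -0.109 0 0 0" --pt "1 0 0 -0.111 0 0 0" --pt "1 0 0 -0.113 0 0 0" --pt "1 0 0 -0.113 0 0 0"

```text
t: 21.5
tool_pos: [0.4958, -0.1751, 0.2186]
tool_rot: [0.001, 0.103, 0.995, -0.0]
ft_force: [-0.4, -0.4, -2.6]
finger_gap: 0.678
finger_force: 55.9
```

Not yet in contact. I'll lower it a little more and check.

Emit:
jog_arm --pt "1 0 0 -0.001 0 0 0" --pt "1 0 0 -0.002 0 0 0" --pt "1 0 0 -0.002 0 0 0"

```text
t: 21.8
tool_pos: [0.496, -0.1752, 0.2185]
tool_rot: [0.0, 0.103, 0.995, -0.0]
ft_force: [-7.0, 4.0, 14.5]
finger_gap: 0.682
finger_force: 57.7
```

Emit:
jog_arm --pt "1 0 0 0.001 0 0 0" --pt "0 0 0 0.001 0 0 0" --pt "0 0 0 0.001 0 0 0" --pt "0 0 0 0.001 0 0 0" --pt "0 0 0 0.005 0 0 0" --pt "0 0 0 0.03 0 0 0" --pt "0 0 0 0.07 0 0 0" --pt "0 0 0 0.11 0 0 0" --pt "0 0 0 0.15 0 0 0" --pt "0 0 0 0.15 0 0 0" --pt "0 0 0 0.15 0 0 0"

```text
t: 22.9
tool_pos: [0.4957, -0.1752, 0.3672]
tool_rot: [0.001, 0.103, 0.995, -0.001]
ft_force: [-0.1, -0.1, -1.2]
finger_gap: 1.007
finger_force: 0.0
```

Run:
```python
from h import *
s=sense(); print(s['t'],s['tool_pos'])
p,d=save('wrist','wrist4'); tops('wrist',d,p)
p,d=capture('side'); tops('side',d,p)
```

```text
22.9 [ 0.49570351 -0.1751628   0.36722013]
wrist top z 0.0626 [ 0.4906 -0.1733] [0.06 0.06] [195. 183. 158.] 0.57
side top z 0.0282 [0.5172 0.3378] [0.059 0.057] [208. 188.  80.] 0.73
side top z 0.0279 [0.6167 0.1411] [0.057 0.059] [182. 173. 151.] 0.67
side top z 0.0635 [ 0.4976 -0.1722] [0.052 0.057] [182. 176. 155.] 0.6
side top z 0.0279 [0.3775 0.3576] [0.057 0.06 ] [196. 169.  72.] 0.59
side top z 0.0282 [0.3715 0.2321] [0.057 0.058] [ 93. 118. 152.] 0.56
side top z 0.0347 [ 0.7202 -0.0394] [0.058 0.06 ] [26. 23. 22.] 0.24
```

Top at 63 mm, so the two-tin stack is right. Now the lightest, T3.

Emit:
jog_arm --pt "0 0.016 0.045 0 0 0 0" --pt "0 0.032 0.09 0 0 0 0" --pt "0 0.05 0.135 -0.01 0 0 0" --pt "0 0.067 0.18 -0.02 0 0 0" --pt "0 0.084 0.225 -0.03 0 0 0" --pt "0 0.102 0.27 -0.04 0 0 0" --pt "0 0.119 0.3145 -0.06 0 0 0" --pt "0 0.119 0.3145 -0.1 0 0 0" --pt "0 0.119 0.3145 -0.14 0 0 0" --pt "0 0.119 0.3145 -0.175 0 0 0" --pt "0 0.119 0.3145 -0.185 0 0 0" --pt "0 0.119 0.3145 -0.185 0 0 0"

```text
t: 24.3
tool_pos: [0.6132, 0.1394, 0.1785]
tool_rot: [-0.003, 0.103, 0.995, -0.0]
ft_force: [-0.0, 0.2, 1.1]
finger_gap: 1.002
finger_force: 0.0
```

Emit:
jog_arm --pt "1 0 0 0 0 0 0" --pt "1 0 0 0 0 0 0" --pt "1 0 0 0 0 0 0" --pt "1 0 0 0 0 0 0" --pt "1 0 0 0.03 0 0 0" --pt "1 0 0 0.08 0 0 0" --pt "1 0 0 0.13 0 0 0" --pt "1 0 0 0.16 0 0 0" --pt "1 0 0 0.16 0 0 0"

```text
t: 25.2
tool_pos: [0.6162, 0.1396, 0.3488]
tool_rot: [0.007, 0.103, 0.995, 0.001]
ft_force: [0.7, 0.4, -1.0]
finger_gap: 0.682
finger_force: 54.1
```

Emit:
jog_arm --pt "1 -0.017 -0.045 0 0 0 0" --pt "1 -0.034 -0.09 0 0 0 0" --pt "1 -0.051 -0.135 0 0 0 0" --pt "1 -0.067 -0.18 0 0 0 0" --pt "1 -0.084 -0.225 0 0 0 0" --pt "1 -0.1 -0.27 0 0 0 0" --pt "1 -0.112 -0.3 0 0 0 0" --pt "1 -0.118 -0.3145 0 0 0 0" --pt "1 -0.118 -0.3145 0 0 0 0" --pt "1 -0.118 -0.3145 0 0 0 0"

```text
t: 26.2
tool_pos: [0.4962, -0.1747, 0.3403]
tool_rot: [-0.001, 0.104, 0.995, 0.001]
ft_force: [0.2, 1.0, -1.6]
finger_gap: 0.68
finger_force: 54.3
```

Emit:
jog_arm --pt "1 0 0 -0.03 0 0 0" --pt "1 0 0 -0.05 0 0 0" --pt "1 0 0 -0.07 0 0 0" --pt "1 0 0 -0.085 0 0 0" --pt "1 0 0 -0.09 0 0 0" --pt "1 0 0 -0.092 0 0 0" --pt "1 0 0 -0.093 0 0 0" --pt "1 0 0 -0.094 0 0 0" --pt "1 0 0 -0.094 0 0 0"

```text
t: 27.1
tool_pos: [0.497, -0.1751, 0.2481]
tool_rot: [0.001, 0.103, 0.995, -0.0]
ft_force: [-1.0, 0.5, 3.2]
finger_gap: 0.681
finger_force: 54.7
```

In contact (force went from -1.6 to +3.2 N). Release.

Emit:
jog_arm --pt "0 0 0 0 0 0 0" --pt "0 0 0 0 0 0 0" --pt "0 0 0 0 0 0 0" --pt "0 0 0 0.005 0 0 0" --pt "0 0 0 0.03 0 0 0" --pt "0 0 0 0.07 0 0 0" --pt "0 0 0 0.11 0 0 0" --pt "1 0 0 0.11 0 0 0" --pt "1 0 0 0.11 0 0 0" --pt "1 0 0 0.11 0 0 0"

```text
t: 28.1
tool_pos: [0.4961, -0.1748, 0.3558]
tool_rot: [-0.001, 0.103, 0.995, 0.0]
ft_force: [-0.1, -0.5, -0.6]
finger_gap: 0.516
finger_force: 0.0
```

Run:
```python
from h import *
s=sense(); print(s['t'],s['tool_pos'],s['qpos'])
p,d=save('wrist','wrist5'); tops('wrist',d,p)
for t in ['gate_push','gate_hinge','incense_box']: print([(x['point'],x['score']) for x in place_of('wrist',t)[:2]])
p,d=capture('side'); tops('side',d,p)
```

```text
28.1 [ 0.49605991 -0.17478283  0.35581272] [-5.68747652e-01  7.50123311e-02  1.78715101e+00 -9.86688008e-06
  1.28164699e+00 -1.93269711e+00]
wrist top z 0.0637 [ 0.4711 -0.1713] [0.018 0.048] [109.  96.  81.] 0.77
[([0.5139, -0.2772, 0.0438], 0.75), ([0.5574, -0.4176, 0.0031], 0.39)]
[([0.5292, -0.2215, 0.0456], 0.98), ([0.5579, -0.4184, 0.0], 0.42)]
[([0.5596, -0.4165, 0.0023], 0.78)]
side top z 0.0282 [0.5172 0.337 ] [0.059 0.059] [209. 189.  81.] 0.93
side top z 0.0281 [0.3705 0.233 ] [0.06  0.055] [ 91. 114. 147.] 0.78
side top z 0.0917 [ 0.4989 -0.1745] [0.058 0.064] [172. 166. 146.] 0.76
side top z 0.0556 [ 0.5039 -0.1507] [0.036 0.016] [134. 128. 114.] 0.64
side top z 0.0284 [ 0.5044 -0.1531] [0.04  0.021] [134. 126. 110.] 0.64
side top z 0.0282 [0.3777 0.358 ] [0.057 0.06 ] [197. 170.  72.] 0.58
```

View pics/wrist5.png

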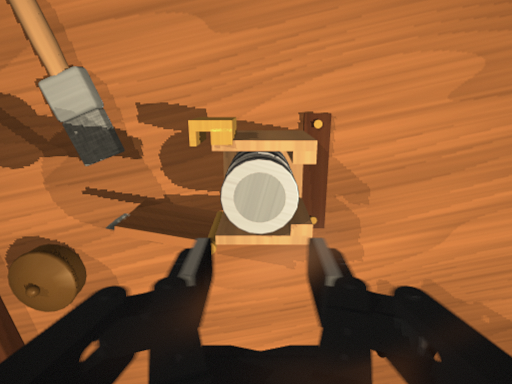

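The stack is complete: top at 91.7 mm, centred at pixel (260,195). Now I'll compute the gate sweep.

Run:
```python
import numpy as np
R=lambda a:np.array([[np.cos(a),-np.sin(a)],[np.sin(a),np.cos(a)]])
C=np.array([.4955,-.175]);yaw=-.208;H=C+R(yaw)@[.045,-.041]
def P(th,off): return H+R(yaw+th)@[-.055,-off]
s=P(1.389,.032);print('start rel',s-[.4965,-.175],s,'az',1.389-np.pi/2)
for th,off in [(1.389,.024),(1.389,.018),(1.389,.014)]+[(t,.014) for t in np.r_[1.25:.3:-.14,.27,.2,.15,.1,.05,0,-.04,-.08]]:
    print(round(th,3),np.round(P(th,off)-s,4),round(th-1.389,3))
```

```text
start rel [ 0.04326299 -0.11244319] [ 0.53976299 -0.28744319] az -0.18179632679489655
1.389 [-0.0074  0.003 ] 0.0
1.389 [-0.0129  0.0053] 0.0
1.389 [-0.0166  0.0068] 0.0
1.25 [-0.0244  0.0085] -0.139
1.11 [-0.0318  0.0112] -0.279
0.97 [-0.0388  0.0149] -0.419
0.83 [-0.0452  0.0196] -0.559
0.69 [-0.0509  0.0251] -0.699
0.55 [-0.0558  0.0314] -0.839
0.41 [-0.0598  0.0383] -0.979
0.27 [-0.0627  0.0457] -1.119
0.2 [-0.0638  0.0495] -1.189
0.15 [-0.0644  0.0522] -1.239
0.1 [-0.0649  0.055 ] -1.289
0.05 [-0.0652  0.0579] -1.339
0.0 [-0.0654  0.0607] -1.389
-0.04 [-0.0655  0.063 ] -1.429
-0.08 [-0.0654  0.0652] -1.469
```

Emit:
jog_arm --pt "1 0.018 -0.045 0 0 0 -0.09" --pt "1 0.035 -0.09 0 0 0 -0.18" --pt "1 0.043 -0.1125 0 0 0 -0.18" --pt "1 0.043 -0.1125 -0.04 0 0 -0.18" --pt "1 0.043 -0.1125 -0.08 0 0 -0.18" --pt "1 0.043 -0.1125 -0.115 0 0 -0.18" --pt "1 0.043 -0.1125 -0.139 0 0 -0.18" --pt "1 0.043 -0.1125 -0.139 0 0 -0.18" --pt "1 0.043 -0.1125 -0.139 0 0 -0.18"

```text
t: 29.35
tool_pos: [0.5396, -0.2876, 0.2183]
tool_rot: [-0.0, 0.192, 0.981, 0.0]
ft_force: [0.8, -1.0, 1.0]
finger_gap: -0.004
finger_force: 0.0
```

Emit:
jog_arm --pt "1 -0.0074 0.003 0 0 0 0" --pt "1 -0.013 0.0053 0 0 0 0" --pt "1 -0.0166 0.0068 0 0 0 0" --pt "1 -0.0205 0.0075 0 0 0 -0.07" --pt "1 -0.0244 0.0085 0 0 0 -0.139" --pt "1 -0.028 0.0098 0 0 0 -0.209" --pt "1 -0.0318 0.0112 0 0 0 -0.279" --pt "1 -0.0388 0.0149 0 0 0 -0.419" --pt "1 -0.0452 0.0196 0 0 0 -0.559" --pt "1 -0.0509 0.0251 0 0 0 -0.699" --pt "1 -0.0558 0.0314 0 0 0 -0.839"

```text
t: 30.45
tool_pos: [0.4835, -0.2563, 0.219]
tool_rot: [0.001, 0.578, 0.816, -0.0]
ft_force: [0.8, -0.5, 0.3]
finger_gap: -0.002
finger_force: 0.5
```

Emit:
jog_arm --pt "1 -0.004 0.0069 0 0 0 -0.14" --pt "1 -0.0069 0.0143 0 0 0 -0.28" --pt "1 -0.008 0.0181 0 0 0 -0.35" --pt "1 -0.0086 0.0208 0 0 0 -0.4" --pt "1 -0.0091 0.0236 0 0 0 -0.45" --pt "1 -0.0094 0.0265 0 0 0 -0.5" --pt "1 -0.0096 0.0293 0 0 0 -0.55" --pt "1 -0.0097 0.0305 0 0 0 -0.55" --pt "1 -0.0097 0.0316 0 0 0 -0.55" --pt "1 -0.0097 0.0316 0 0 0 -0.55"

```text
t: 31.45
tool_pos: [0.4739, -0.2268, 0.2191]
tool_rot: [0.003, 0.775, 0.632, -0.002]
ft_force: [-2.4, -13.5, -4.8]
finger_gap: 0.001
finger_force: 6.8
```

Emit:
jog_arm --pt "1 0 0.001 0 0 0 0" --pt "1 0 0.002 0 0 0 0" --pt "1 0 0.002 0 0 0 0"

```text
t: 31.75
tool_pos: [0.4738, -0.2261, 0.2192]
tool_rot: [0.005, 0.775, 0.632, -0.003]
ft_force: [-1.8, -21.2, -9.0]
finger_gap: -0.001
finger_force: 10.3
```

Run:
```python
from h import *
s=sense(); print(s['t'],s['tool_pos'],s['ft_force'])
p,d=capture('scene'); r=trace('scene','gate'); print([x['score'] for x in r])
c=cloud('scene',d,r[0]['region']); C=np.array([.4955,-.175]);a=-.208
q=c[:,:2]-C; x=q@[np.cos(a),np.sin(a)];y=q@[-np.sin(a),np.cos(a)]
k=(abs(c[:,2]-np.percentile(c[:,2],90))<.004)
print(k.sum(),np.percentile(x[k],[2,98]),np.polyfit(x[k],y[k],1),np.percentile(y[k],[5,50,95]))
```

```text
31.75 [ 0.47382123 -0.22608098  0.21916746] [ -1.78512317 -21.24484968  -8.999357  ]
[0.49, 0.3]
53 [-0.03071188  0.05073948] [ 0.03923366 -0.03797807] [-0.04325622 -0.03751656 -0.02757603]
```

A stiff 21 N exceeds the ~10 N ride-over force, so the gate is at its stop. Back off and look.

Emit:
jog_arm --pt "1 -0.001 -0.005 0 0 0 0" --pt "1 -0.004 -0.02 0 0 0 0" --pt "1 -0.01 -0.045 0.01 0 0 0" --pt "1 -0.01 -0.05 0.06 0 0 0" --pt "1 -0.01 -0.05 0.11 0 0 0" --pt "1 -0.005 -0.05 0.15 0 0 0" --pt "1 0 -0.05 0.18 0 0 0" --pt "1 0 -0.05 0.18 0 0 0" --pt "1 0 -0.05 0.18 0 0 0"

```text
t: 32.75
tool_pos: [0.4739, -0.2727, 0.3986]
tool_rot: [0.001, 0.776, 0.631, 0.0]
ft_force: [-0.5, -0.1, -0.6]
finger_gap: 0.002
finger_force: 0.0
```

Run:
```python
from h import *
s=sense(); print(s['t'],s['tool_pos'],s['ft_force'])
p,d=capture('wrist'); p2,d2=capture('scene'); p3,d3=capture('side')
a=cv2.resize(p2[80:240,160:320],(400,400),interpolation=2);b=cv2.resize(p3[90:210,200:320],(400,400),interpolation=2)
cv2.imwrite('pics/end.png',np.hstack([a,b])[:,:,::-1]); tops('scene',d2,p2); tops('side',d3,p3)
cv2.imwrite('pics/endw.png',p[:,:,::-1])
```

```text
32.75 [ 0.47385041 -0.27271964  0.39856845] [-0.53327728 -0.10177347 -0.57226274]
scene top z 0.0265 [0.5161 0.3378] [0.06 0.06] [232. 210.  98.] 0.96
scene top z 0.0896 [ 0.4963 -0.1723] [0.061 0.059] [205. 200. 181.] 0.84
scene top z 0.0263 [0.3767 0.36  ] [0.061 0.061] [214. 178.  80.] 0.83
scene top z 0.0266 [0.3702 0.2349] [0.06  0.057] [127. 132. 168.] 0.72
scene top z 0.0266 [ 0.4976 -0.1475] [0.032 0.01 ] [153. 145. 127.] 0.67
scene top z 0.0554 [ 0.4987 -0.1479] [0.041 0.012] [156. 149. 132.] 0.56
side top z 0.0282 [0.3703 0.2331] [0.055 0.059] [ 93. 117. 150.] 0.78
side top z 0.0282 [0.3777 0.3594] [0.056 0.059] [196. 170.  74.] 0.74
side top z 0.0282 [0.517  0.3381] [0.055 0.058] [208. 189.  85.] 0.6
side top z 0.0637 [ 0.4903 -0.171 ] [0.115 0.099] [155. 112.  67.] 0.59
side top z 0.0916 [ 0.4989 -0.1724] [0.058 0.062] [173. 166. 146.] 0.55
```

View pics/end.png

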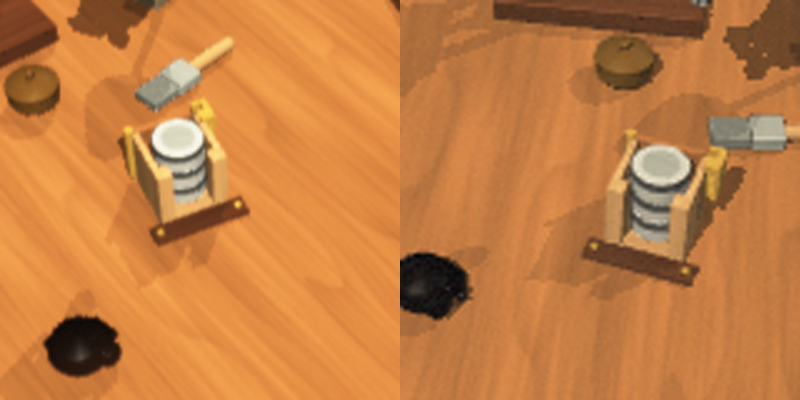

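View pics/endw.png

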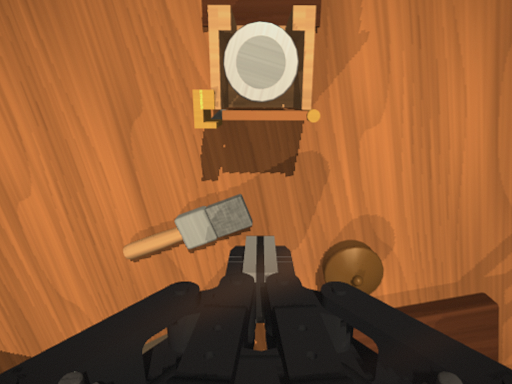

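The wrist view shows the gate flat across the opening (row 115, columns 218–310), its tongue at (213,115) behind the brass strike, and the stack centred at (260,62). The bystanders I can see haven't moved. Handing in.

```bash
python3 -c "
from workcell import *
print(sign_off())"
```

```text
the job is handed in; nothing more can be done
None
```

The job is handed in at about 33 s of the 72 s: the three tins are stacked by hefted weight (about 0.44, 0.27 and 0.17 kg, bottom to top), and the final pictures show the gate shut with its tongue behind the strike. Sign-off gave no verdict.

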